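# Hang the grill scraper on the rail with an S-hook

## Task

Take the S-hook off the rail by its black grip, feel its lower end through the hole in the swivel tab on top of the grill scraper, draw the scraper up out of its holder and hang it on the rail by the hook, then let go once it hangs without swinging wildly. Touch the scraper with the hook only, press and pull gently (hook on scraper or rail stays well under 15 N), and leave the bottle, tumbler and tape roll where they stand.

Things in the scene. Friction and masses are not known exactly. Their poses are not given: they have to be found in the camera images.
- hook_grip (a point): Centre of the black grip block, 18 (x) x 12 (y) x 40 (z) mm, in the middle of a steel S-hook; take it across the 12 mm. Hook axes: z up; the wire lies in the x-z plane; x points across the rail, away from the robot. The rail runs close above, along y: a hand straight above would meet it with its fingers; tilted back towards the robot by 35 to 40 degrees it clears.
- hook_seat (a point): Wire centre at the bottom of the hook's lower bend, 57.5 mm below the grip centre. The lower tip is on the bend's -x side: its end 13.5 mm to -x, its top 49 mm below the grip centre; the back of the bend is the wire 11 mm to +x. Moved to -x, the tip goes through a hole; seen along x tip and bend are 5 mm wide and reach 49 to 60 mm below the grip centre.
- hook_top (a point): Wire centre at the top of the hook's upper bend, 57.5 mm above the grip centre; the wire's underside there rests on the rail. The upper tip is on the +x side (11.5 mm) and reaches down to 44 mm above the grip centre; the back is the wire 11 mm to -x. The hook comes off the rail by rising 13 to 22 mm (higher, the grip meets the rail), then going to -x; it goes on in reverse.
- hook: The S-hook, of 5 mm round steel wire, 120 mm tall, 80 g, hanging on the rail at the start; origin at the grip centre, axes as told for hook_grip.
- rail_mid (a point): Middle of the round steel rail (10 mm thick), on its centre line, 310 mm above the worktop. The rail is fixed, runs 190 mm to either side along this point's y axis, and has a 14 mm post at each end. x points across it, away from the robot.
- rail: The fixed rail with its two posts; origin on the worktop under rail_mid, same axes.
- rivet (a point): Rivet on the scraper's neck that carries the swivel tab, at the tab's mid-thickness. Axes as scraper. The tab, a plate 3 mm thick (x) and 40 mm wide on the +x face, reaches 76 mm up from here. Its hole, 12 mm wide and 18 high, is centred 60 mm from the rivet along the tab, which is left swung sideways about x by an unmeasured angle up to 0.35 rad either way; it turns stiffly (0.15 N m).
- scraper: Flat steel grill scraper, 0.2 kg, blade down in the holder's slot, leaning a little. Origin: centre of the blade's lower edge, 12 mm above the worktop at the start. z up, x along the plate's normal away from the robot, y sideways. Blade 80 (y) x 4 (x) x 75 (z) mm, above it a neck 36 mm wide up to 99 mm; rivet at 84 mm.
- holder: Fixed black slotted block, 56 (x) x 110 (y) x 70 (z) mm, origin on the worktop under the slot's middle; slot 5.5 x 86 mm, 58 mm deep. Its feet reach 60 mm to either side in x. The scraper must rise 58 mm to leave it.
- bottle: White bottle, 58 mm thick, 170 mm tall; leave alone. Origin under its centre.
- tumbler: Glass tumbler, 76 mm across, 95 mm tall; leave alone. Origin under its centre.
- tape: Paper tape roll, 90 mm across, 25 mm high, lying; leave alone. Origin under its centre.
Mind the look-alikes: they are no part of the job. There is more than one size of the hook; the job needs the smaller. There is more than one size of the scraper; the job needs the smaller.

How it is judged:
By the outcome, as a careful person would: the job done as asked, in the order asked, and still so for the second after the job is handed in, with the robot touching nothing.
It also fails if it takes over 72 s, if anything falls off the work surface, if the arm or the gripper's body presses on something with over 40 N, if the wrist force passes 120 N, or if a joint passes its speed limit or range.

## Robot

A 6-joint arm with a two-finger parallel gripper is mounted at the origin on the work surface. World frame = base frame: x ahead of the robot, y to its left, z up, the work surface at z = 0. Lengths are in m, angles in rad, forces in N, time in s.
With the tool pointing down it reaches from about 0.275 to 0.85 m from the base axis. Payload 5.2 kg.
Tool frame: the origin (TCP) lies at the very end of the fingers, on their centre line; the grasp point (between the pads) lies 19 mm behind it; z points along the fingers, y is the line along which they close (so a half turn about z gives the same grasp; the last joint's range is limited). The gripper opens to 85 mm and grips with 20 to 120 N. Pads are 22 mm wide; open, the fingers measure 114 mm over their backs; the gripper's body (76 mm by 85 mm) begins 54 mm behind the grasp point. The pads swing forward as they close: fully open they stand 13 mm farther back than shut.
Start: joints at [-1.401, 0.259, 1.535, -0, 1.348, -0.203], TCP at [0.2, -0.512, 0.231] pointing down, gripper open.
Joint ranges: [-3.14, 3.14], [-0.91, 2.08], [0.19, 2.58], [-1.22, 4.36], [0.22, 2.71], [-3.12, 3.12]. Speed limits (rad/s): [2.57, 2.57, 3.14, 3.14, 3.14, 3.14].

## Interface

Orientations are given as a unit quaternion [x, y, z, w].
In Python, from bench import r gives the robot as it stands.
- The arm moves only by the tool servo_tool, never from a script. Its arguments are lists of equal length, an entry for each row: "slide": the shift along the world's x, y, z in mm, a list of three; "turn": the turn, a rotation vector about the world's x, y, z in degrees, a list of three; "grip": the closure in counts, from 0 (fully open) to 255 (shut). In form: {"slide": [[dx, dy, dz], ...], "turn": [[ax, ay, az], ...], "grip": [grip, ...]}. A call has 1 to 12 rows; each row is the pose to reach, as a shift and turn from the pose commanded when the call began; what a row does not reach only later rows make up. A row lasts 1/10 s, in which the tool goes at most 50 mm and 8.59 degrees, less where a joint would pass 70% of its speed; a pose out of reach is approached as far as the arm can. A call with a gripper value outside its range is refused whole. The fingers move at their own pace and stop on an object; "grip_force" is the grip in N (left out, the last holds). Time passes only in rows, so rows that repeat a pose let the fingers close. It gives the time, the measured TCP pose, the force, the opening and the grip force at its end, in the units of the state.
- r.sense(): the state, without advancing time (a new reading comes with each control period).
- r.camera(name): name is "side" or "top"; returns the picture (400x640x3 uint8, red, green, blue); there is no depth.
- r.camera_model(name): a dict with "fx", "fy", "cx", "cy" (pixels), "k1" (the pictures are not rectified: a ray, as slopes to the right and down, at radius r is drawn at 1 + k1 r^2 times it, then the intrinsics apply), "R" (3x3) and "t" (3): a world point X has camera coordinates R X + t. Camera axes: x right, y down, z forward; pixel columns grow to the right and rows downward; lengths in m; the calibration is good to about 2 mm. A picture is of the moment at which its call begins. camera_model takes no time and is no camera call.
- r.close_job(): hands the job in; it is judged then, once.
The state is a dict: "time_s": time; "q": joint angles; "qd": joint speeds; "tau": joint torques, N m; "tool_pos": TCP position; "eef_rot": TCP orientation; "force": force on the tool from outside, world axes, zero at the start; "ft_torque": the same for the moment, N m; "grip_width": finger opening in m; "grasp_force": force on a finger pad.
Only numpy, scipy, OpenCV 4.12 (cv2) and the standard library are available. Lean on these libraries where they do the work, as an engineer would, in place of code of your own. Each camera call takes 0.05 s, during which the arm holds its last target. There are 200 camera calls.

## Working session

There is one attempt and no reset: what is moved stays moved. The work goes in short steps, Python scripts to look and compute and a tool call to move; the robot and the scene stay as the last step left them, time stands still between calls to the robot, and variables do not carry over. Pictures are saved under pics/ and viewed, at most 10 in all, crops included, and the job is handed in when it is done.

Besides the shell and the picture viewer there is one more tool, called after ">>>" by a JSON object that holds its "method" and its "body". servo_tool: Moves the arm, as the interface text tells. Its arguments: {"type":"object","properties":{"slide":{"type":"array"},"turn":{"type":"array"},"grip":{"type":"array"},"grip_force":{"type":"number"}},"required":["slide","turn","grip"]}

```bash
mkdir -p pics; ls
python3 - <<'E'
from bench import r
import cv2
for n in("side","top"):
    cv2.imwrite(f"pics/{n}0.png",cv2.cvtColor(r.camera(n),cv2.COLOR_RGB2BGR)); print({k:(v.tolist() if hasattr(v,'tolist') else v) for k,v in r.camera_model(n).items()})
print(r.sense())
E
```

```text
pics
{'fx': 398.8760093502953, 'fy': 398.8760093502953, 'cx': 326.39035303626184, 'cy': 193.33439152334034, 'k1': -0.06595735906706265, 'R': [[-0.9619452479859739, -0.27296432467195714, 0.01232141767758635], [-0.21195514979249225, 0.7169675418633359, -0.6641028221524793], [0.1724423218170218, -0.6414421418731605, -0.7475397141794721]], 't': [0.48988842932979976, 0.23463026117573346, 1.1301386991104458]}
{'fx': 425.6257818677286, 'fy': 425.6257818677286, 'cx': 324.8006931415481, 'cy': 190.0517962710023, 'k1': 0.02673650237592641, 'R': [[0.006766864192906849, -0.999795092175314, 0.019078344035846503], [-0.9909012483725796, -0.00926886906120275, -0.13427138205883413], [0.13442070347479174, -0.017996158714615823, -0.9907609261314559]], 't': [-0.019250723609037367, 0.5601419170716532, 1.4076071412085558]}
{'time_s': 0.1, 'q': array([-1.40081544e+00,  2.59257827e-01,  1.53601140e+00,  2.72743635e-05,
        1.34798190e+00, -2.02798238e-01]), 'qd': array([-0.00087   ,  0.00082617, -0.00149292, -0.00159432,  0.00055936,
        0.00126438]), 'tau': array([ 3.14681747e-03, -4.46971643e+01, -2.91246647e+01, -2.06369018e-04,
        6.44761181e-03,  3.24546261e-05]), 'tool_pos': array([ 0.20026095, -0.51172601,  0.23054928]), 'eef_rot': array([ 9.82679919e-01,  1.85309171e-01,  2.69017651e-05, -8.28902657e-04]), 'force': array([-0.20093376,  0.79145671,  0.08456872]), 'ft_torque': array([-0.01809552, -0.03603728, -0.00593642]), 'grasp_force': 0.0, 'grip_width': 0.08553829335042659}
```

View pics/side0.png

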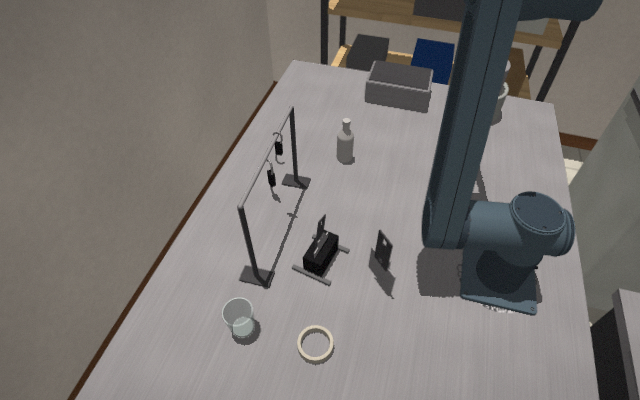

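View pics/top0.png

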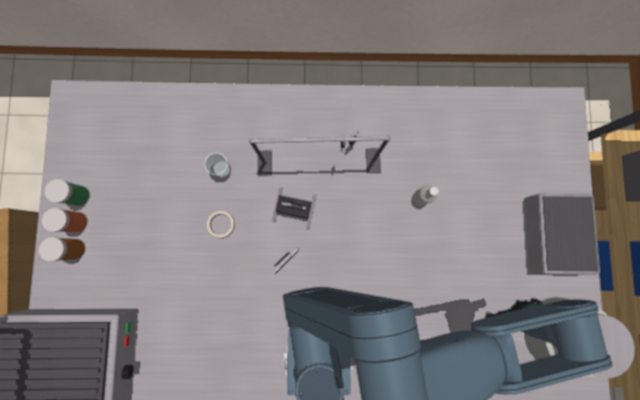

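The side view shows two hooks on the rail, at about (279,147) and (271,178). It also shows one scraper in the holder at (320,245) and a second one standing or leaning at (383,250). I'll enlarge both views.

Run:
```python
import cv2,numpy as np
s=cv2.imread("pics/side0.png");t=cv2.imread("pics/top0.png")
a=cv2.resize(s[100:225,225:325],None,fx=4.8,fy=4.8,interpolation=cv2.INTER_CUBIC)
b=cv2.resize(s[205:305,285:350],None,fx=4.8,fy=4.8,interpolation=cv2.INTER_CUBIC)
o=np.zeros((600,800,3),np.uint8);o[:600,:480]=a;o[:480,484:796]=b;cv2.imwrite("pics/c1.png",o)
a=cv2.resize(t[125:275,245:445],None,fx=4,fy=4,interpolation=cv2.INTER_CUBIC)
cv2.imwrite("pics/c2.png",a)
```

```text
(no output)
```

View pics/c1.png

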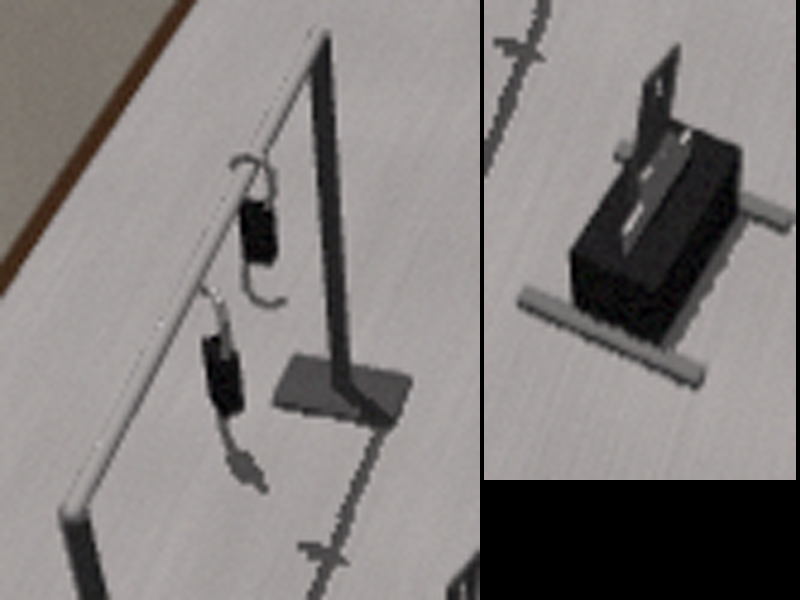

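View pics/c2.png

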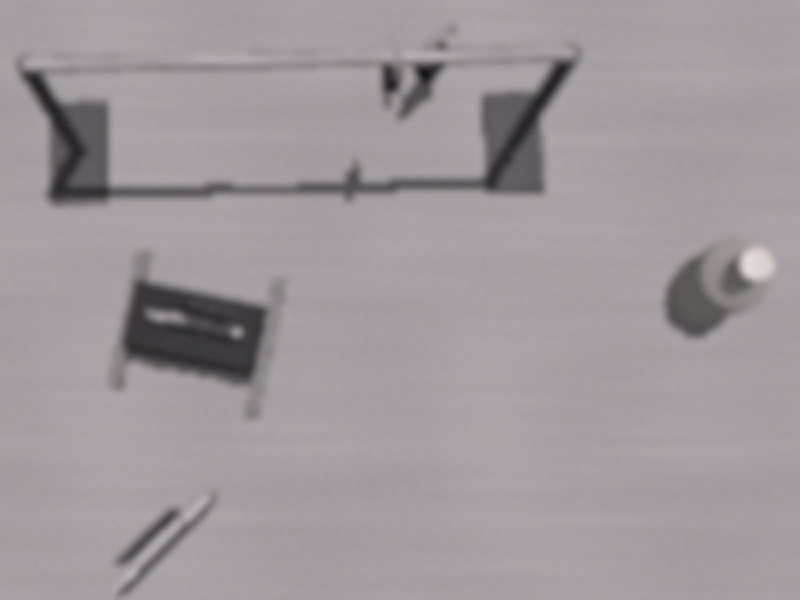

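Side crop: hook A's grip is at about (279,147), with its tip curl clearly visible. Hook B's grip is at about (271,178), seen nearly edge-on. The holder's scraper has a tab with its hole at about (322,223), and a second scraper stands alone at (383,250). The top crop agrees. Next I'll compare sizes numerically.

```bash
cat > h.py <<'E'
import numpy as np,cv2
from scipy.optimize import least_squares
from bench import r
M={n:r.camera_model(n) for n in("side","top")}
def proj(n,X):
    m=M[n];c=np.atleast_2d(X)@np.array(m["R"]).T+np.array(m["t"]);s=c[:,:2]/c[:,2:]
    s=s*(1+m["k1"]*(s**2).sum(1,keepdims=True));return s*[m["fx"],m["fy"]]+[m["cx"],m["cy"]]
def ray(n,p):
    m=M[n];d=(np.array(p)-[m["cx"],m["cy"]])/[m["fx"],m["fy"]];s=d.copy()
    for _ in range(20): s=d/(1+m["k1"]*(s@s))
    R=np.array(m["R"]);return -R.T@np.array(m["t"]),R.T@np.append(s,1)
def onz(n,p,z):
    c,d=ray(n,p);return c+d*(z-c[2])/d[2]
def onplane(n,p,P,nr):
    c,d=ray(n,p);return c+d*(((np.array(P)-c)@nr)/(d@nr))
def tri(ps,pt):
    A=[];b=[]
    for n,p in(("side",ps),("top",pt)):
        c,d=ray(n,p);d=d/np.linalg.norm(d);Q=np.eye(3)-np.outer(d,d);A.append(Q);b.append(Q@c)
    return np.linalg.lstsq(np.vstack(A),np.hstack(b),rcond=None)[0]
E
python3 - <<'E'
from h import *
np.set_printoptions(precision=4,suppress=True)
for n in M: print(n,ray(n,(320,200))[0])
S=lambda x,y:(225+x/4.8,100+y/4.8); T=lambda x,y:(245+x/4,125+y/4); S2=lambda x,y:(285+(x-484)/4.8,205+y/4.8)
for a,b in((S(75,512),T(25,63)),(S(322,35),T(575,50))): print("rail",onz("side",a,.31),onz("top",b,.31),tri(a,b))
a=onz("side",S(75,512),.31);b=onz("side",S(322,35),.31);a2=onz("top",T(25,63),.31);b2=onz("top",T(575,50),.31)
d=b2-a2;d/=np.linalg.norm(d);mid=(a+b+a2+b2)/4;print("mid",mid,"yaw",np.arctan2(-d[0],d[1]))
nr=d # plane normal along rail
for nm,top,gr,bot in(("A",(250,157),(258,232),(262,303)),("B",(205,287),(223,377),(225,440))):
  # where along the rail: find y so hook grip on axis
  for k in np.linspace(-.05,.15,0): pass
def fit(nm,gt,gb):
  # grip top centre, bottom centre in side; unknown s along rail, drop; x=rail
  f=lambda v:(proj("side",[mid+d*v[0]+[0,0,v[1]],mid+d*v[0]+[0,0,v[2]]])-[S(*gt),S(*gb)]).ravel()
  q=least_squares(f,[.0,-.03,-.08]);print(nm,q.x,q.cost,"top px grip",proj("top",mid+d*q.x[0]+[0,0,(q.x[1]+q.x[2])/2]))
fit("A",(258,202),(258,263));fit("B",(220,337),(228,415))
print("holder scr tab top",tri(S2(676,48),T(165,315)))
E
```

```text
side [0.3261 0.6904 0.9946]
top [0.366  0.0113 1.4702]
rail [0.6565 0.1954 0.31  ] [0.6599 0.1958 0.31  ] [0.6583 0.1954 0.3099]
rail [ 0.6672 -0.1846  0.31  ] [ 0.6737 -0.1881  0.31  ] [ 0.6718 -0.1891  0.3067]
mid [0.6643 0.0046 0.31  ] yaw -3.1055845982117645
A [ 0.0688 -0.0302 -0.0764] 0.4097067110890778 top px grip [[343.3628 144.0292]]
B [-0.0033 -0.0677 -0.1313] 0.04737060407194985 top px grip [[318.6424 148.2904]]
holder scr tab top [0.4901 0.101  0.2266]
```

Run:
```python
from h import *
np.set_printoptions(precision=4,suppress=True)
S=lambda x,y:(225+x/4.8,100+y/4.8); T=lambda x,y:(245+x/4,125+y/4)
for n,a in(("A",(258,232)),("B",(223,377))):
  for m,b in(("left",(390,85)),("right",(425,75))):
    X=tri(S(*a),T(*b));print(n,m,X,proj("side",X)-S(*a),proj("top",X)-T(*b))
s=cv2.imread("pics/side0.png");t=cv2.imread("pics/top0.png")
from h import r
a=cv2.resize(s[130:215,255:305],None,fx=7,fy=7,interpolation=cv2.INTER_CUBIC)
b=cv2.resize(t[115:165,325:385],None,fx=7,fy=7,interpolation=cv2.INTER_CUBIC)
o=np.zeros((600,800,3),np.uint8);o[:595,:350]=a;o[:350,355:775]=b
# predicted outline of the small hook model at A position
cv2.imwrite("pics/c3.png",cv2.convertScaleAbs(o,alpha=1.5))
# shadow cast: rail shadow ends in top
print(onz("top",T(55,193),0),onz("top",T(490,185),0),"hook shadow",onz("top",T(352,180),0), onz("side",S(322,553),0))
```

```text
A left [ 0.6622 -0.0607  0.2607] [[1.0741 0.2223]] [[-0.207  -1.0064]]
A right [ 0.6757 -0.0886  0.2334] [[0.7108 0.1488]] [[-0.1363 -0.6759]]
B left [ 0.6977 -0.0686  0.1224] [[1.62   0.3124]] [[-0.3167 -1.4983]]
B right [ 0.7144 -0.1002  0.0861] [[1.2521 0.2444]] [[-0.2436 -1.1753]]
[0.6225 0.2157 0.    ] [ 0.6335 -0.165   0.    ] hook shadow [ 0.6367 -0.0437  0.    ] [ 0.6347 -0.0426  0.    ]
```

View pics/c3.png

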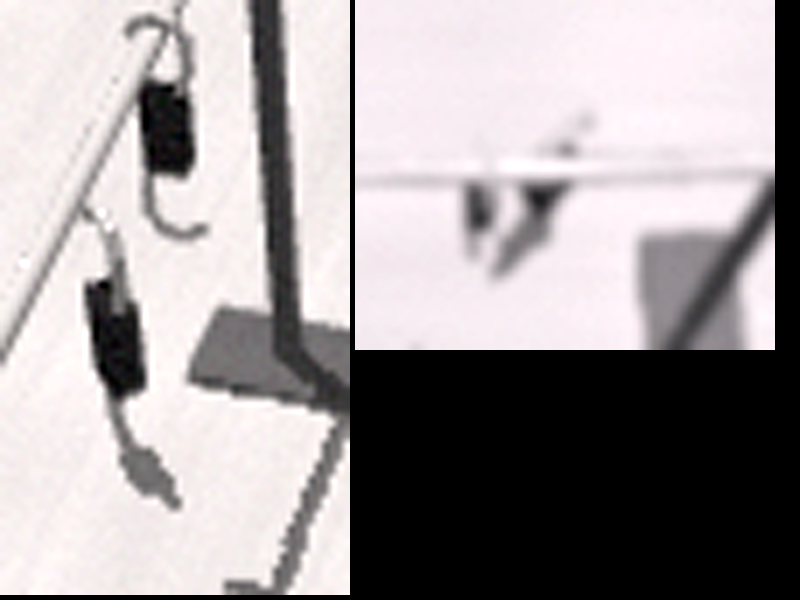

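Hook A, with its grip at (279,147), is the one on the rail. It lies across the rail and its size fits the small model. Hook B, at (271,178), only triangulates near the table behind the rail and is larger. So A is the one; I'll check it with a model overlay and fit the scraper the same way.

```bash
cat >> h.py <<'E'
from scipy.spatial.transform import Rotation as Ro
def ln(a,b,n=8): return np.linspace(a,b,n)
def hookpts(): # wire centre line: lower bend, upper bend, grip outline
    th=np.linspace(0,np.pi,15)
    lo=np.c_[-1.25+12.25*np.cos(th),0*th,-47.-10.5*np.sin(th)]; up=np.c_[12*np.cos(th),0*th,46+11.5*np.sin(th)]
    g=[np.array([[9*sx,6*sy,z] for sx,sy in((1,1),(1,-1),(-1,-1),(-1,1),(1,1))]) for z in(-20,20)]
    return [lo/1e3,up/1e3]+[k/1e3 for k in g]
def scr(p):
    x,y,yaw,pit,rol,tab=p[:6]; z=p[6] if len(p)>6 else .012
    R=Ro.from_euler("ZYX",[yaw,pit,rol]);o=np.array([x,y,z]);f=lambda L:R.apply(np.array(L)/1e3)+o
    rt=lambda L:[[3.5,yy*np.cos(tab)-zz*np.sin(tab),84+yy*np.sin(tab)+zz*np.cos(tab)] for yy,zz in L]
    ph=np.linspace(0,2*np.pi,17)
    return dict(blade=f([[0,40,60],[0,40,75],[0,-40,75],[0,-40,60]]),neck=f([[0,18,75],[0,18,99],[0,-18,99],[0,-18,75]]),
      tab=f(rt([[20,0],[20,76],[-20,76],[-20,0]])),hole=f(rt(np.c_[6*np.cos(ph),60+9*np.sin(ph)])),hc=f(rt([[0,60]])),riv=f([[3.5,0,84]]),R=R)
def box(x,y,yaw,z,hx=.028,hy=.055):
    return Ro.from_euler("z",yaw).apply([[hx*a,hy*b,0] for a,b in((1,1),(1,-1),(-1,-1),(-1,1),(1,1))])+[x,y,z]
def avg(n,k=6): return np.mean([cv2.cvtColor(r.camera(n),cv2.COLOR_RGB2BGR).astype(np.float32) for _ in range(k)],0)
def panel(im,n,roi,f,curves):
    x,y,w,h=roi;M2=np.float32([[f,0,-f*(x-.5)-.5],[0,f,-f*(y-.5)-.5]])
    o=cv2.warpAffine(im,M2,(w*f,h*f),flags=cv2.INTER_CUBIC);o=np.clip(o*1.6,0,255).astype(np.uint8)
    for c,col in curves:
        q=((proj(n,c)-[x,y])*f+f*.5-.5)*8
        cv2.polylines(o,[q.round().astype(np.int32)],False,col,1,cv2.LINE_AA,3)
    return o
E
python3 - <<'E'
from h import *
np.set_printoptions(precision=4,suppress=True)
T=lambda x,y:(245+x/4,125+y/4); S2=lambda x,y:(285+(x-484)/4.8,205+y/4.8)
I={n:avg(n) for n in M};np.savez("im0.npz",**I)
C=[onz("top",T(*c),.07) for c in((268,305),(250,382),(122,352),(137,283))]
# order -> +x,-y ; -x,-y ; -x,+y ; +x,+y
f=lambda p:(box(*p,.07)[[1,2,3,0]]-C)[:,:2].ravel()
h=least_squares(f,[.5,.1,0]).x;print("holder",h,f(h)*1e3)
g=lambda p:np.r_[(proj("side",np.r_[scr(p)["blade"][1:3],scr(p)["tab"][1:3],scr(p)["hc"]])-[S2(628,232),S2(690,135),S2(643,80),S2(678,45),S2(659,90)]).ravel(),(p[3:6])*3]
p=least_squares(g,[h[0],h[1],h[2],0,0,0]).x;print("scr",p,g(p))
yaw=.036;mid=np.array([.6665,.0035,.31]);ex=np.array([np.cos(yaw),np.sin(yaw),0]);ey=np.array([-np.sin(yaw),np.cos(yaw),0])
G=mid+ey*-.068-[0,0,.05];H=[Ro.from_euler("z",yaw).apply(k)+G for k in hookpts()]
print("hook",G,"top px",proj("top",G))
col=[(0,0,255),(0,200,0),(255,0,0),(0,160,255)]
s=scr(p);cs=[(s["blade"],col[0]),(s["neck"],col[1]),(s["tab"],col[2]),(s["hole"],col[3]),(box(*h,.07),(255,0,255))]
o=np.zeros((600,800,3),np.uint8)
R1=(300,212,32,37);R2=(268,188,52,37)
o[:296,:256]=panel(I["side"],"side",R1,8,[]);o[300:596,:256]=panel(I["side"],"side",R1,8,cs)
o[:222,260:572]=panel(I["top"],"top",R2,6,[]);o[300:522,260:572]=panel(I["top"],"top",R2,6,cs)
hc=[(k,c) for k,c in zip(H,col)];rl=[(np.array([mid-ey*.1,mid]),(255,0,255))]
o[:296,576:800]=panel(I["side"],"side",(264,128,28,37),8,hc+rl)
o[300:580,576:800]=panel(I["top"],"top",(328,125,28,35),8,hc+rl)
cv2.imwrite("pics/c4.png",o)
E
```

```text
holder [ 0.4966  0.0884 -0.1935] [-4.667   1.1473  4.0948 -2.1673  1.422   0.3549 -0.8498  0.6651]
scr [ 0.4936  0.0975 -0.1814  0.0778  0.0777  0.1835] [-0.1595  0.0965  0.1351  0.1259  0.2057  0.5033 -0.2202 -0.0373  0.0386
 -0.7009  0.2333  0.2332  0.5506]
hook [ 0.6689 -0.0645  0.26  ] top px [[343.5597 143.0395]]
```

View pics/c4.png

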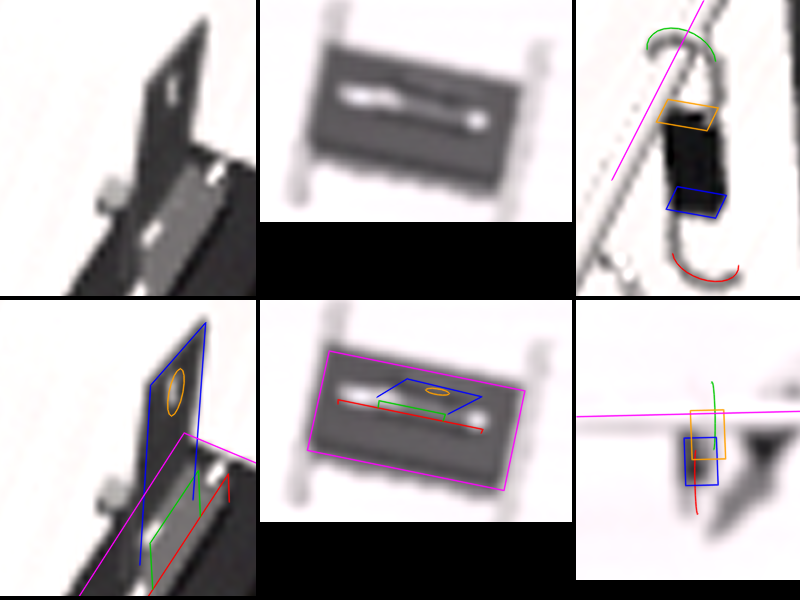

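The overlay shows hook A matches the small model, with its upper bend at side (275,134) and lower tip at (285,163). The holder's scraper matches the small scraper, with the tab hole centre at about (321.5,223). The other scraper at (383,250) isn't in the holder. The cameras disagree by about 4 mm in x, so I'll average them and correct after the grasp. Now I'll plan the grasp.

```bash
cat >> h.py <<'E'
def tool(yaw,tilt):
    z=Ro.from_euler("z",yaw).apply([np.sin(tilt),0,-np.cos(tilt)]);y=Ro.from_euler("z",yaw).apply([0,1,0])
    return [Ro.from_matrix(np.c_[np.cross(s*y,z),s*y,z]) for s in(1,-1)]
def togo(G,yaw,tilt=np.deg2rad(38),back=0.):
    s=r.sense();c=Ro.from_quat(s["eef_rot"])
    for R in tool(yaw,tilt):
        z=R.as_matrix()[:,2];print("slide mm",((G+z*(.019-back))-s["tool_pos"])*1e3,"turn",(R*c.inv()).as_rotvec(degrees=True))
def grasp():
    s=r.sense();R=Ro.from_quat(s["eef_rot"]).as_matrix();return s["tool_pos"]-.019*R[:,2],R
E
python3 - <<'E'
from h import *
np.set_printoptions(precision=3,suppress=True)
G=np.array([.6668,-.0635,.26])
togo(G,.036,back=.09);togo(G,.036)
z=tool(.036,np.deg2rad(38))[0].as_matrix()[:,2]*90;print(z,[tool(.036,np.deg2rad(38))[1].as_quat()])
print("bottle",onz("top",(428,192),.17),"tumbler",onz("top",(217,167),.05))
E
```

```text
slide mm [422.784 447.157  84.599] turn [-52.227 -10.82  152.718]
slide mm [422.784 447.157  84.599] turn [  7.753 -37.382 -18.579]
slide mm [478.157 449.151  13.678] turn [-52.227 -10.82  152.718]
slide mm [478.157 449.151  13.678] turn [  7.753 -37.382 -18.579]
[ 55.374   1.994 -70.921] [array([ 0.945,  0.017,  0.326, -0.006])]
bottle [ 0.539 -0.331  0.17 ] tumbler [0.634 0.349 0.05 ]
```

>>> {"method": "servo_tool", "body": {"slide": [[20,20,15],[50,52,30],[84,89,45],[118,125,60],[152,161,75],[186,197,85],[220,233,85],[254,269,85],[288,305,85],[322,341,85],[356,377,85],[385,407,85]], "turn": [[0,0,0],[0.8,-3.8,-1.9],[1.6,-7.6,-3.8],[2.4,-11.4,-5.7],[3.2,-15.2,-7.6],[4,-19,-9.5],[4.8,-22.8,-11.4],[5.6,-26.6,-13.3],[6.4,-30.4,-15.2],[7.1,-34,-17],[7.7,-37.3,-18.6],[7.75,-37.4,-18.6]], "grip": [0,0,0,0,0,0,0,0,0,0,0,0], "grip_force": 30}}

```text
time_s: 1.9
tool_pos: [0.5849, -0.1029, 0.3156]
eef_rot: [0.945, 0.016, 0.326, -0.006]
force: [0.7, -0.7, -0.8]
grip_width: 0.0853
grasp_force: 0.0
```

Run:
```python
from h import *
np.set_printoptions(precision=3,suppress=True)
G=np.array([.6668,-.0635,.26])
togo(G,.036,back=.09);togo(G,.036)
print(r.sense()["q"])
```

```text
slide mm [38.178 37.785  0.388] turn [ 110.746    4.012 -141.691]
slide mm [38.178 37.785  0.388] turn [-0.087  0.056  0.085]
slide mm [ 93.551  39.779 -70.533] turn [ 110.746    4.012 -141.691]
slide mm [ 93.551  39.779 -70.533] turn [-0.087  0.056  0.085]
[-0.587 -0.06   1.874  0.509  0.83   0.698]
```

>>> {"method": "servo_tool", "body": {"slide": [[20,20,0],[38,38,0],[44,38.2,-8],[54,38.5,-20],[64,39,-33],[74,39.2,-46],[84,39.5,-58],[90,39.7,-66],[93.5,39.8,-70.5],[93.5,39.8,-70.5],[93.5,39.8,-70.5]], "turn": [[0,0,0],[0,0,0],[0,0,0],[0,0,0],[0,0,0],[0,0,0],[0,0,0],[0,0,0],[0,0,0],[0,0,0],[0,0,0]], "grip": [60,100,120,120,120,120,120,120,120,120,120]}}

```text
time_s: 3.0
tool_pos: [0.6789, -0.0656, 0.2462]
eef_rot: [0.945, 0.017, 0.326, -0.006]
force: [0.6, 0.2, 0.7]
grip_width: 0.045
grasp_force: 0.0
```

Run:
```python
from h import *
np.set_printoptions(precision=4,suppress=True)
I={n:avg(n,4) for n in M};np.savez("im1.npz",**I)
g,R=grasp();print(g,r.sense()["grip_width"],r.sense()["force"])
H=[Ro.from_euler("z",.036).apply(k)+g for k in hookpts()];H=[(k,c) for k,c in zip(H,[(0,0,255),(0,200,0),(255,0,0),(0,160,255)])]
o=np.zeros((600,800,3),np.uint8)
o[:,:396]=panel(I["side"],"side",(255,105,66,100),6,H);o[:,400:]=panel(I["top"],"top",(310,90,100,150),4,H)
cv2.imwrite("pics/c5.png",o)
```

```text
[ 0.6672 -0.0658  0.2612] 0.045255183874722806 [-0.5026 -0.6128 -0.7162]
```

View pics/c5.png

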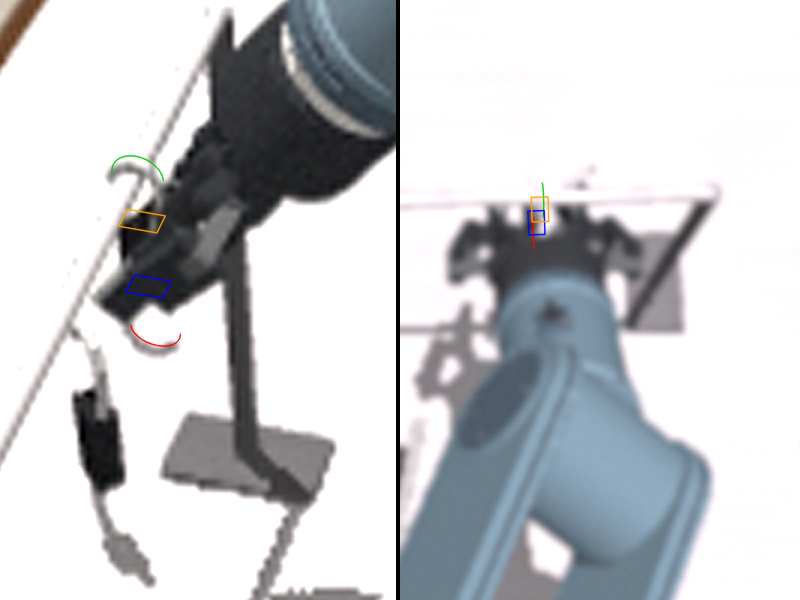

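Side view: the fingers straddle the grip at about (278,147) and the hook outline lies within about 1 px. The lower tip curl at (280,162) is free, so I'll close.

>>> {"method": "servo_tool", "body": {"slide": [[0,0,0],[0,0,0],[0,0,0],[0,0,0],[0,0,0],[0,0,0],[0,0,0],[0,0,0]], "turn": [[0,0,0],[0,0,0],[0,0,0],[0,0,0],[0,0,0],[0,0,0],[0,0,0],[0,0,0]], "grip": [150,180,255,255,255,255,255,255], "grip_force": 45}}

```text
time_s: 4.2
tool_pos: [0.6789, -0.0655, 0.2459]
eef_rot: [0.945, 0.017, 0.326, -0.006]
force: [0.4, -0.7, 0.6]
grip_width: 0.0113
grasp_force: 46.8
```

Run:
```python
from h import *
s=r.sense();print(s["force"],s["ft_torque"],grasp()[0])
```

```text
[ 0.40410536 -0.70527808  0.59105392] [-0.04722277  0.24033219 -0.03696361] [ 0.66718571 -0.06589072  0.26082642]
```

>>> {"method": "servo_tool", "body": {"slide": [[0,0,4],[0,0,9],[0,0,14],[0,0,17.5],[0,0,17.5],[-8,0,17.5],[-20,-1,17.5],[-35,-1,17.5],[-55,-2,17.5],[-75,-3,17.5],[-80,-3,17.5],[-80,-3,17.5]], "turn": [[0,0,0],[0,0,0],[0,0,0],[0,0,0],[0,0,0],[0,0,0],[0,0,0],[0,0,0],[0,0,0],[0,0,0],[0,0,0],[0,0,0]], "grip": [255,255,255,255,255,255,255,255,255,255,255,255]}}

```text
time_s: 5.4
tool_pos: [0.598, -0.0685, 0.2635]
eef_rot: [0.945, 0.016, 0.326, -0.006]
force: [-0.1, 0.1, 0.2]
grip_width: 0.0111
grasp_force: 46.8
```

Run:
```python
from h import *
np.set_printoptions(precision=4,suppress=True)
T=lambda x,y:(245+x/4,125+y/4); S2=lambda x,y:(285+(x-484)/4.8,205+y/4.8)
P8=lambda x,y:(300+x/8,212+y/8); P6=lambda x,y:(268+(x-260)/6,188+y/6)
# from panel c4: side: tab corners, hole, blade top-right, holder back right corner ; top: blade ends, holder corners
sp=[P8(147,80),P8(206,16),P8(173,88),P8(223,160),P8(146,236)]
tp=[P6(338,92),P6(492,120)]
hc=[P6(524,86),P6(497,194),P6(308,150),P6(328,43)]
def res(v):
    p=v[:6];h=v[6:9];d=np.r_[v[9:11],0]
    s=scr(p);sh=s["tab"][1:3],s["hc"],s["blade"][2:3],s["blade"][1:2]
    e=[(proj("side",np.vstack(sh)+d)-sp).ravel(),(proj("top",s["blade"][1:3]-d)-tp).ravel()*.7,(proj("top",box(*h,.07)[[1,2,3,0]]-d)-hc).ravel()*.7]
    Rh=Ro.from_euler("z",h[2]);rel=Rh.inv().apply(np.r_[p[:2]-h[:2],0])
    return np.r_[np.concatenate(e),rel[0]/.001,rel[1]/.003,(p[2]-h[2])/.03,p[3]/.02,p[4]/.05,v[9:11]/.003]
q=least_squares(res,[.495,.095,-.19,0,.05,.15,.495,.09,-.19,0,0]);v=q.x
print(v[:6],v[6:9],v[9:]*1e3);print(res(v));s=scr(v);print("hole",s["hc"],"riv",s["riv"]);np.save("scr.npy",v)
J=q.jac;C=np.linalg.inv(J.T@J);hs=[];rng=np.random.default_rng(0)
print("hole sd",np.std([scr(k)["hc"][0] for k in rng.multivariate_normal(v,C*.25,100)],0))
hole=s["hc"][0];yaw=v[2];G=hole+[0,0,.0545]+Ro.from_euler("z",yaw).apply([.0135+.018,0,0]);print("G",G)
togo(G,yaw)
```

```text
[ 0.5004  0.0868 -0.2067  0.0061  0.1514 -0.1794] [ 0.4995  0.0841 -0.2089] [ 0.9799 -5.2044]
[-0.0846  1.5813 -0.2648 -1.2932  0.3903 -1.2906  1.8574 -3.5102 -1.8836
  5.0402  1.8506  0.5198  0.5938  1.1267 -0.3834  0.0067  0.1637 -1.0086
 -0.6457 -0.9089 -0.2518  0.0236  0.3382  0.9534  0.0737  0.3046  3.0271
  0.3266 -1.7348]
hole [[0.5025 0.0752 0.6425]] riv [[0.5018 0.0736 0.5825]]
hole sd [0.0007 0.001  0.0009]
G [0.5333 0.0687 0.697 ]
slide mm [-53.2322 134.8647 418.5744] turn [-104.2465    8.9878  132.8594]
slide mm [-53.2322 134.8647 418.5744] turn [  0.0055   0.0378 -13.8285]
```

```bash
cat > fit.py <<'E'
from h import *
np.set_printoptions(precision=4,suppress=True)
S2=lambda x,y:(285+(x-484)/4.8,205+y/4.8)
P8=lambda x,y:(300+x/8,212+y/8); P6=lambda x,y:(268+(x-260)/6,188+y/6)
sp=np.array([P8(147,80),P8(206,16),P8(173,88),P8(223,160),S2(628,232)])
tp=[P6(338,92),P6(492,120)]
hc=[P6(524,86),P6(497,194),P6(308,150),P6(328,43)]
def res(v):
    p=v[:6];h=v[6:9];d=np.r_[v[9:11],0]
    s=scr(p);sh=s["tab"][1:3],s["hc"],s["blade"][2:3],s["blade"][1:2]
    e=[(proj("side",np.vstack(sh)+d)-sp).ravel(),(proj("top",s["blade"][1:3]-d)-tp).ravel()*.7,(proj("top",box(*h,.07)[[1,2,3,0]]-d)-hc).ravel()*.7]
    Rh=Ro.from_euler("z",h[2]);rel=Rh.inv().apply(np.r_[p[:2]-h[:2],0])
    return np.r_[np.concatenate(e),rel[0]/.001,rel[1]/.003,(p[2]-h[2])/.03,p[3]/.02,p[4]/.05,v[9:11]/.003]
q=least_squares(res,[.495,.095,-.19,0,.05,.15,.495,.09,-.19,0,0]);v=q.x
print(v[:6],v[6:9],v[9:]*1e3);print(res(v));s=scr(v[:6]);print("hole",s["hc"],"riv",s["riv"]);np.save("scr.npy",v)
hole=s["hc"][0];yaw=v[2];G=hole+[0,0,.0545]+Ro.from_euler("z",yaw).apply([.0135+.018,0,0]);print("G",G)
togo(G,yaw)
E
python3 fit.py
```

```text
[ 0.4984  0.0881 -0.1876  0.0206  0.0018  0.2307] [ 0.4981  0.0881 -0.1966] [0.5987 0.3534]
[ 0.6474  0.4838  0.0554  0.2519  0.2848 -0.0366 -0.2721 -0.414  -0.6587
 -0.3285  0.4163  0.4045 -0.6919  0.4764 -0.098   0.0638  0.594  -0.9204
 -0.2801 -0.5401 -0.0303  0.3583  0.225   0.0184  0.3006  1.0321  0.0362
  0.1996  0.1178]
hole [[0.5021 0.0732 0.1543]] riv [[0.5035 0.087  0.0959]]
G [0.533  0.0673 0.2088]
slide mm [-53.4402 133.6776 -69.6515] turn [-104.7859    8.0274  133.5915]
slide mm [-53.4402 133.6776 -69.6515] turn [  0.0051   0.0378 -12.7346]
```

```bash
cat >> h.py <<'E'
TL=np.deg2rad(38)
def hookgo(pt,local,yaw,roll,off=np.zeros(3)):
    """move so that hook-frame point `local` (m) is at world pt; off: grip centre seen minus grasp point, hook frame"""
    Rh=Ro.from_euler("ZX",[yaw,roll]);Rt=Rh*tool(0,TL)[1];s=r.sense()
    G=np.array(pt)-Rh.apply(np.array(local)+off);tcp=G+Rt.apply([0,0,.019])
    print("slide",((tcp-s["tool_pos"])*1e3).round(1),"turn",(Rt*Ro.from_quat(s["eef_rot"]).inv()).as_rotvec(degrees=True).round(2))
E
python3 - <<'E'
from h import *
v=np.load("scr.npy");s=scr(v[:6]);hole=s["hc"][0];ex=s["R"].apply([1,0,0])
for g,dz in((.018,.064),(.018,0)): hookgo(hole+ex*g+[0,0,dz],[-.0135,0,-.0545],v[2],.2)
E
```

```text
slide [-54.9 126.   -6.8] turn [ 11.45  -0.84 -12.69]
slide [-54.9 126.  -70.8] turn [ 11.45  -0.84 -12.69]
```

>>> {"method": "servo_tool", "body": {"slide": [[-8,20,0],[-20,50,-2],[-35,85,-5],[-48,112,-6],[-54,125,-7],[-55,126,-7],[-55,126,-25],[-55,126,-45],[-55,126,-60],[-55,126,-70],[-55,126,-70.8],[-55,126,-70.8]], "turn": [[2,0,-2.5],[4,-0.3,-5],[6,-0.5,-7.5],[8,-0.6,-10],[10,-0.8,-12],[11.4,-0.8,-12.7],[11.4,-0.8,-12.7],[11.4,-0.8,-12.7],[11.4,-0.8,-12.7],[11.4,-0.8,-12.7],[11.4,-0.8,-12.7],[11.4,-0.8,-12.7]], "grip": [255,255,255,255,255,255,255,255,255,255,255,255]}}

```text
time_s: 6.6
tool_pos: [0.5443, 0.0576, 0.1926]
eef_rot: [0.934, -0.12, 0.331, -0.063]
force: [-0.3, -0.5, 1.1]
grip_width: 0.0114
grasp_force: 46.7
```

Run:
```python
from h import *
np.set_printoptions(precision=4,suppress=True)
I={n:avg(n,5) for n in M};np.savez("im2.npz",**I)
g,R=grasp();Rh=Ro.from_matrix(R)*tool(0,TL)[1].inv();print(g,Rh.as_euler("ZXY"),r.sense()["force"])
v=np.load("scr.npy");s=scr(v[:6])
H=[(Rh.apply(k)+g,c) for k,c in zip(hookpts(),[(0,0,255),(0,200,0),(255,0,0),(0,160,255)])]
cs=H+[(s["tab"],(255,0,0)),(s["hole"],(0,160,255))]
o=np.zeros((600,800,3),np.uint8)
ro=(293,190,48,37)
o[:296,:384]=panel(I["side"],"side",ro,8,[]);o[300:596,:384]=panel(I["side"],"side",ro,8,cs)
ro=(275,175,40,37)
o[:296,400:720]=panel(I["top"],"top",ro,8,[]);o[300:596,400:720]=panel(I["top"],"top",ro,8,cs)
cv2.imwrite("pics/c6.png",o)
```

```text
[0.5319 0.0568 0.2074] [-0.1867  0.1991  0.0003] [ 0.3924 -0.0765 -0.5591]
```

View pics/c6.png

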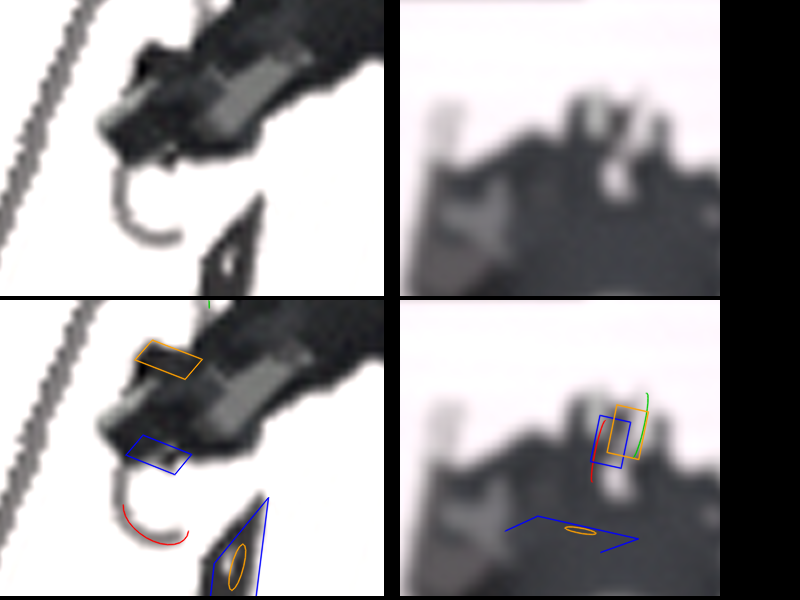

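Side view: the hook's lower bend is clear, with its tip at about (315.7,219.6). The tab's top corners are at about (326,214) and (318,222.5), and the hole at about (321.5,222.8). The hook offset looks close to the tab offset, so I'll measure the relative error sub-pixel by rendering both in the side view.

```bash
cat > rend.py <<'E'
from h import *
from scipy.optimize import minimize
from scipy.interpolate import CubicSpline
SS=8
def mask(polys,roi,holes=()):
    x,y,w,h=roi;m=np.zeros((h*SS,w*SS),np.uint8);k=lambda p:(((p-[x,y]+.5)*SS-.5)*16).round().astype(np.int32)
    for p in polys: cv2.fillPoly(m,[k(p)],255,cv2.LINE_8,4)
    if holes:
        hm=np.full_like(m,255)
        for p in holes:
            a=np.zeros_like(m);cv2.fillPoly(a,[k(p)],255,cv2.LINE_8,4);hm&=a
        m[hm>0]=0
    return cv2.GaussianBlur(cv2.resize(m,(w,h),interpolation=cv2.INTER_AREA),(0,0),.5).astype(float)/255
def tabpolys(p,n,d):
    s=scr(p);ex=s["R"].apply([.0015,0,0]);t=s["tab"]
    t=[t+ex+0,t-ex];hull=cv2.convexHull(proj(n,np.vstack(t)).astype(np.float32))[:,0].astype(float)+d
    return [hull],[proj(n,s["hole"]+ex)+d,proj(n,s["hole"]-ex)+d]
_k=np.array([[11,-46.5],[8,-54],[0,-57.5],[-6,-56],[-11,-52]])/1e3
def hookpoly(g,Rh,n,d,off):
    c=CubicSpline(range(5),_k)(np.linspace(0,4,25));c=np.c_[c[:,0],0*c[:,0],c[:,1]]+off
    q=proj(n,Rh.apply(c)+g);sc=np.linalg.norm(np.diff(proj(n,g+np.array([[0,0,0],[.005,0,0]])),axis=0))
    t=np.gradient(q,axis=0);nn=np.c_[-t[:,1],t[:,0]]/np.linalg.norm(t,axis=1)[:,None]*1.05*sc/2
    return [np.r_[q+nn,(q-nn)[::-1]]+d]
def score(m,im,roi,w=None):
    x,y,W,H=roi;b=im[y:y+H,x:x+W].mean(2).ravel();A=np.c_[m.ravel(),np.ones(m.size)]
    if w is not None: A=A[w.ravel()];b=b[w.ravel()]
    c,*_=np.linalg.lstsq(A,b,rcond=None);return np.sqrt(np.mean((A@c-b)**2)),c
E
cat > m1.py <<'E'
from rend import *
np.set_printoptions(precision=3,suppress=True)
v=np.load("scr.npy");I=np.load("im0.npz")["side"];J=np.load("im2.npz")["side"]
roi=(314,210,18,20)
yy,xx=np.mgrid[210:230,314:332];w=(yy-229)<(xx-318)*0+0
def ft(q): p=v[:6].copy();p[5]=q[2];return score(mask(*[a for a in [tabpolys(p,"side",q[:2])[0]]],roi,tabpolys(p,"side",q[:2])[1]),I,roi,w)[0]
best=min((minimize(ft,[a,b,t],method="Nelder-Mead",options=dict(initial_simplex=[[a,b,t],[a+.7,b,t],[a,b+.7,t],[a,b,t+.1]])) for a in(-1,0) for b in(-.5,.5) for t in(.1,.23)),key=lambda o:o.fun)
print("tab d,angle",best.x,best.fun)
g,R=grasp();Rh=Ro.from_matrix(R)*tool(0,TL)[1].inv()
roi2=(304,212,14,11);off=np.array([0,0,-.0008])
fh=lambda q:score(mask(hookpoly(g,Rh,"side",q,off),roi2),J,roi2)[0]
bh=min((minimize(fh,[a,b],method="Nelder-Mead",options=dict(initial_simplex=[[a,b],[a+.7,b],[a,b+.7]])) for a in(-1,0) for b in(0,1)),key=lambda o:o.fun);print("hook d",bh.x,bh.fun)
rel=bh.x-best.x[:2]
hole=scr(np.r_[v[:5],best.x[2]])["hc"][0]
Jc=np.array([(proj("side",hole+e)-proj("side",hole))[0]/1 for e in np.eye(3)*.001]).T
e=np.linalg.solve(Jc[:,:2],rel);print("hook rel to model: mm x,y",e,"hole",hole)
tip=Rh.apply(np.array([-.0135,0,-.0545])+off)+g;ex=Ro.from_euler("z",v[2]).apply([1,0,0]);ey=Ro.from_euler("z",v[2]).apply([0,1,0])
dv=(tip+np.r_[e,0]/1e3-hole)*1e3;print("tip-hole (scraper x,y,z mm)",dv@ex,dv@ey,dv[2],"Jc",Jc)
E
python3 m1.py
```

```text
tab d,angle [-1.521  0.399  0.277] 4.1432386621616715
hook d [-0.327 -0.626] 15.004961814910486
hook rel to model: mm x,y [-2.083 -4.171] hole [0.502 0.071 0.154]
tip-hole (scraper x,y,z mm) 17.515237566998294 -1.359338686573123 -0.3350141959374553 Jc [[-0.362 -0.105  0.002]
 [-0.085  0.288 -0.23 ]]
```

```bash
cat >> m1.py <<'E'
print("---");x,y,W,H=roi2
print(J[y-3:y+H,x:x+W].mean(2).round().astype(int))
print((mask(hookpoly(g,Rh,"side",np.array([-.8,.6]),off),(x,y-3,W,H+3))*99).round().astype(int), fh([-.8,.6]))
E
python3 m1.py | sed -n '/---/,$p'
```

```text
---
[[168 169 165 120  32  30  33  52  62  46  26  54  56  40]
 [168 170 167 143  62  54  74 102  98  57  58 133 132 107]
 [168 169 163 100  85 120 137 167 168 135 118 167 168 167]
 [168 168 163  98  89 149 168 171 171 170 169 169 168 166]
 [168 167 163  94  92 163 170 170 170 169 168 169 167 165]
 [168 168 161  83  95 168 170 170 169 168 169 168 167 167]
 [167 166 160  87  92 161 170 171 170 169 167 168 167 169]
 [165 167 163 118  85 126 168 169 168 166 168 168 168 167]
 [166 165 162 123  87 122 161 166 166 166 165 163 168 168]
 [166 167 166 162 105  92 102 141 157 155 141 141 168 168]
 [164 166 166 165 154 114  92  87  89  90  83 104 168 168]
 [166 166 165 166 169 165 130 111  99  99 111 136 168 169]
 [164 165 164 165 167 168 166 166 161 158 166 168 168 166]
 [164 165 164 166 166 166 166 166 164 165 167 167 168 160]]
[[ 0  0  0  0  0  0  0  0  0  0  0  0  0  0]
 [ 0  0  0  0  0  0  0  0  0  0  0  0  0  0]
 [ 0  0  0  0  0  0  0  0  0  0  0  0  0  0]
 [ 0  0  0  0  0  0  0  0  0  0  0  0  0  0]
 [ 0  0  0  0  0  0  0  0  0  0  0  0  0  0]
 [ 0  0  0  0  0  0  0  0  0  0  0  0  0  0]
 [ 0  1  7  8  3  0  0  0  0  0  0  0  0  0]
 [ 0  5 42 69 34  3  0  0  0  0  0  0  0  0]
 [ 0  4 42 89 70 14  1  0  0  0  0  0  0  0]
 [ 0  1 19 82 92 56 12  2  0  0  1  0  0  0]
 [ 0  0  5 38 85 91 66 25 11 13 17  2  0  0]
 [ 0  0  0  6 36 82 92 88 81 84 65  7  0  0]
 [ 0  0  0  0  5 27 66 88 90 89 71  8  0  0]
 [ 0  0  0  0  0  5 16 31 39 35 19  2  0  0]] 24.895727223755653
```

```bash
sed -i 's/_k=np.array(\[\[11,-46.5\]/_k=np.array([[11,-30],[11,-38],[11,-46.5]/; s/CubicSpline(range(5),_k)(np.linspace(0,4,25))/CubicSpline(range(7),_k)(np.linspace(0,6,40))/' rend.py; python3 m1.py | sed '/---/,$d'
```

```text
tab d,angle [-1.521  0.399  0.277] 4.1432386621616715
hook d [-0.457 -0.57 ] 6.050431884665322
hook rel to model: mm x,y [-1.803 -3.895] hole [0.502 0.071 0.154]
tip-hole (scraper x,y,z mm) 17.739303927818465 -1.0355712312534906 -0.3350141959374553 Jc [[-0.362 -0.105  0.002]
 [-0.085  0.288 -0.23 ]]
```

>>> {"method": "servo_tool", "body": {"slide": [[-3,1.5,0.3],[-7,2.4,0.3],[-10,2.9,0.3],[-12.6,3.4,0.3],[-14,3.7,0.3],[-15.5,4,0.3],[-17,4.3,0.3],[-18.4,4.5,0.3],[-18.4,4.5,0.3]], "turn": [[0,0,0],[0,0,0],[0,0,0],[0,0,0],[0,0,0],[0,0,0],[0,0,0],[0,0,0],[0,0,0]], "grip": [255,255,255,255,255,255,255,255,255]}}

```text
time_s: 8.0
tool_pos: [0.5253, 0.0621, 0.1928]
eef_rot: [0.934, -0.12, 0.331, -0.063]
force: [-0.4, 0.2, -0.5]
grip_width: 0.0112
grasp_force: 46.7
```

Run:
```python
from h import *
np.set_printoptions(precision=3,suppress=True)
F=[];
for _ in range(6):
    J=r.camera("side");F.append(np.r_[r.sense()["force"],r.sense()["ft_torque"]])
print(np.mean(F,0),np.std(F,0),grasp()[0])
```

```text
[-0.072  0.082 -0.653 -0.037  0.376 -0.033] [0.333 0.267 0.551 0.023 0.033 0.022] [0.513 0.061 0.207]
```

>>> {"method": "servo_tool", "body": {"slide": [[-1.5,0.3,0],[-3,0.6,0],[-4.5,0.85,0],[-6,1.1,0],[-7.4,1.4,0],[-7.4,1.4,0]], "turn": [[0,0,0],[0,0,0],[0,0,0],[0,0,0],[0,0,0],[0,0,0]], "grip": [255,255,255,255,255,255]}}

```text
time_s: 8.9
tool_pos: [0.5178, 0.0636, 0.1928]
eef_rot: [0.934, -0.12, 0.331, -0.063]
force: [-0.4, 0.8, 0.1]
grip_width: 0.011
grasp_force: 46.7
```

```bash
cat > f.py <<'E'
from h import *
np.set_printoptions(precision=3,suppress=True)
F=[]
for _ in range(4):
    J=r.camera("side");F.append(np.r_[r.sense()["force"],r.sense()["ft_torque"]])
print(np.mean(F,0),grasp()[0])
x,y,W,H=304,208,30,22;A=J[y:y+H,x:x+W].mean(2).astype(int);B=np.load("im0.npz")["side"][y:y+H,x:x+W].mean(2).astype(int)
import sys
if len(sys.argv)>1: print(A); 
# tab shift vs start by phase-free template match of the -y/top corner
E
python3 f.py 1
```

```text
[-0.135 -0.317 -0.518 -0.038  0.376  0.001] [0.506 0.063 0.208]
[[167 167 169 168 166 165 168 168 170 170 149 106  90  82  59  26  29  23
   24  21  26  18  24  30  39  61  79  76  78  73]
 [168 169 169 166 167 166 169 168 170 164 106  86  57  28  32  23  22  23
   18  19  20  19  29  43  42  56  65  78  75  69]
 [167 169 170 168 165 165 169 168 171 165 102  60  29  25  24  26  21  33
   19  25  18  21  24  26  40  41  57  69  65  37]
 [167 171 168 168 168 167 169 169 167 169 146  75  28  26  15  25  25  27
   26  22  18  24  15  17  30  36  43  38  34  39]
 [167 169 166 166 166 166 167 171 170 170 166 132  56  24  26  23  28  33
   42  45  30  28  22  21  19  21  27  19  25  37]
 [166 168 164 166 166 167 168 170 167 165 170 162 123  40  23  28  41  62
   69  44  42  60  28  31  33  30  32  44  50  77]
 [169 166 166 166 168 170 168 170 172 168 168 167 140  66  61  73  98  99
   53  50  86  88  76  88  84  88  89 109 116 163]
 [166 167 164 165 167 165 172 170 165 166 168 162  98  86 130 136 168 163
  133  90  62  58 140 159 162 163 161 163 164 160]
 [165 163 168 166 166 168 168 169 16
[... 1014 characters left out ...]
166 159  45  37  40  64
   71  74  98 163 160 162 164 164 162 161 167 163]
 [160 165 164 167 167 165 166 162 162 164 164 166 163 151  43  30  31  34
   36  41  91 161 162 163 164 164 162 162 165 164]
 [162 165 166 166 165 164 162 163 164 167 165 165 160 129  44  37  32  36
   32  48 112 163 164 167 166 162 163 164 166 164]
 [163 163 165 163 164 164 161 163 163 165 168 167 162 124  39  35  32  33
   34  53 133 161 160 162 164 165 167 165 164 163]
 [164 164 164 166 165 161 161 164 166 165 166 165 162  97  40  32  37  35
   28  57 134 164 164 164 163 163 165 166 165 164]
 [165 164 167 164 164 161 162 164 167 166 164 166 159  71  36  35  35  34
   34  54 124 150 163 166 163 163 167 167 166 165]]
```

The grey tip now shows across the dark tab at about (321–324, 223–224) and past its lower edge, with no contact force, so the tip is through the hole. Next I'll seat it and unroll the hook.

Run:
```python
from h import *
yaw=-.1876;ex=Ro.from_euler("z",yaw).apply([1,0,0]);ey=Ro.from_euler("z",yaw).apply([0,1,0])
g,R=grasp();Rh=Ro.from_matrix(R)*tool(0,TL)[1].inv();off=np.array([0,0,-.0008]);sl=np.array([0,0,-.0575])
seat=Rh.apply(sl+off)+g;hc=Rh.apply(np.array([-.0135,0,-.0545])+off)+g+ex*.0094
tgt=hc+.006*(np.array([0,0,np.cos(.277)])-ey*np.sin(.277))+ex*.0005
print(seat,hc,tgt)
np.save("hc.npy",hc)
for a in(.25,.5,.75,1): hookgo(seat+(tgt-seat)*a,sl,yaw,.2*(1-a),off)
```

```text
[0.5081906  0.07404576 0.15040568] [0.50405198 0.07421527 0.15335492] [0.50423719 0.07250998 0.1591262 ]
slide [-0.6  1.7  2.6] turn [-2.77  0.49 -0.05]
slide [-1.2  3.4  5. ] turn [-5.59  1.02 -0.05]
slide [-1.8  5.1  7.3] turn [-8.4   1.55 -0.05]
slide [-2.4  6.9  9.6] turn [-11.22   2.09  -0.05]
```

>>> {"method": "servo_tool", "body": {"slide": [[-0.6,1.7,1.5],[-1.2,3.4,3.5],[-1.8,5.1,6],[-2.4,6.9,8],[-3.2,6.9,9],[-3.2,6.9,9]], "turn": [[-2.8,0.5,0],[-5.6,1,0],[-8.4,1.5,0],[-11.2,2.1,0],[-11.2,2.1,0],[-11.2,2.1,0]], "grip": [255,255,255,255,255,255]}}

```text
time_s: 9.7
tool_pos: [0.5147, 0.0712, 0.2016]
eef_rot: [0.942, -0.088, 0.324, 0.029]
force: [-0.4, -0.8, -1.8]
grip_width: 0.0116
grasp_force: 46.7
```

```bash
python3 f.py
```

```text
[ 0.104  0.028 -0.453  0.074  0.353  0.034] [0.503 0.072 0.217]
```

Now I'll lift slowly and watch the force.

>>> {"method": "servo_tool", "body": {"slide": [[0,0,1],[0,0,2],[0,0,3],[0,0,4.5],[0,0,6],[0,0,8],[0,0,10],[0,0,10]], "turn": [[0,0,0],[0,0,0],[0,0,0],[0,0,0],[0,0,0],[0,0,0],[0,0,0],[0,0,0]], "grip": [255,255,255,255,255,255,255,255]}}

```text
time_s: 10.7
tool_pos: [0.5151, 0.0705, 0.2123]
eef_rot: [0.941, -0.088, 0.324, 0.03]
force: [0.1, 0.4, -2.5]
grip_width: 0.0114
grasp_force: 46.4
```

```bash
python3 f.py 1
```

```text
[ 0.142  0.23  -2.378  0.151  0.572  0.067] [0.503 0.073 0.227]
[[173 172 174 171 171 173 171 172 175 167  88  61  51  28  26  35  35  34
   34  39  33  35  40  53  74  69  77  74  75  72]
 [172 174 171 172 173 172 175 171 175 173 132  58  32  19  23  28  36  34
   38  37  39  41  38  38  54  75  74  77  75  74]
 [172 174 172 170 171 173 172 174 172 175 168 110  43  20  21  25  25  32
   36  38  26  35  39  36  45  73  74  72  74  78]
 [171 173 171 173 169 173 171 174 177 175 173 170 108  40  26  24  22  25
   40  28  33  35  36  42  64  72  74  76  75  96]
 [171 173 173 173 169 172 169 176 177 173 173 170 166  75  31  42  53  86
   84  44  27  27  30  49  73  73  76  71  73 111]
 [172 171 170 170 170 172 172 176 174 174 172 169 165  98  61  95 120 171
  165  89  20  20  40  66  73  74  75  69  44  69]
 [169 171 168 169 173 173 175 173 172 172 172 173 165  97  88 148 173 170
  154  63  26  28  41  55  66  72  71  52  44  82]
 [170 172 168 168 168 170 171 175 172 172 171 170 164 104  84 127 169 158
   93  37  36  51  49  45  53  59  49  35  40  63]
 [169 168 168 173 170 172 173 174 17
[... 1014 characters left out ...]
166 124  39  37  44  41
   34  60 137 167 166 168 171 171 166 167 170 168]
 [169 166 169 172 171 167 169 164 167 170 172 172 162  99  37  36  38  39
   35  59 143 168 166 167 171 169 167 169 169 169]
 [162 168 169 170 171 166 169 166 167 170 170 169 162  74  34  37  33  38
   36  65 166 167 167 167 171 168 168 167 170 169]
 [166 166 168 168 168 170 165 168 167 170 171 168 162  66  35  34  35  30
   37  71 168 168 168 169 171 164 168 170 169 169]
 [169 168 171 169 168 166 167 169 173 171 173 168 161  46  40  38  35  35
   37  82 163 168 168 172 170 167 169 172 169 168]
 [171 171 170 169 165 164 165 168 171 174 171 168 157  47  34  37  34  32
   37  51 126 155 164 175 166 170 170 169 169 170]]
```

The load reads about 1.9 N, close to the scraper's weight, and the tip shows on the near face of the tab, so it's hooked. Lifting on, with a sideways shift near the end to keep its centre of mass under the hook.

>>> {"method": "servo_tool", "body": {"slide": [[0,0,3],[0,0,7],[0,0,11],[0,0,15],[0,0,19],[0.2,1,23],[0.4,2,27],[0.6,3,31],[0.8,4,34],[1,5,36],[1,5,36]], "turn": [[0,0,0],[0,0,0],[0,0,0],[0,0,0],[0,0,0],[0,0,0],[0,0,0],[0,0,0],[0,0,0],[0,0,0],[0,0,0]], "grip": [255,255,255,255,255,255,255,255,255,255,255]}}

```text
time_s: 12.0
tool_pos: [0.5161, 0.0756, 0.2483]
eef_rot: [0.941, -0.088, 0.324, 0.03]
force: [0.2, -0.2, -3.2]
grip_width: 0.0109
grasp_force: 46.4
```

```bash
python3 f.py
```

```text
[-0.263  0.089 -3.09   0.143  0.572  0.018] [0.504 0.078 0.263]
```

>>> {"method": "servo_tool", "body": {"slide": [[0.3,1.5,3],[0.6,3,6],[0.9,4.5,9],[1.2,6,12],[1.5,7.5,15],[1.8,9,18],[1.8,9,21],[1.8,9,24],[1.8,9,27],[1.8,9,28],[1.8,9,28],[1.8,9,28]], "turn": [[0,0,0],[0,0,0],[0,0,0],[0,0,0],[0,0,0],[0,0,0],[0,0,0],[0,0,0],[0,0,0],[0,0,0],[0,0,0],[0,0,0]], "grip": [255,255,255,255,255,255,255,255,255,255,255,255]}}

```text
time_s: 13.4
tool_pos: [0.5176, 0.0843, 0.2757]
eef_rot: [0.942, -0.088, 0.324, 0.03]
force: [0.2, 0.4, -3.0]
grip_width: 0.0117
grasp_force: 46.4
```

```bash
python3 f.py
python3 - <<'E'
from h import *
I={n:avg(n,3) for n in M};np.savez("im3.npz",**I)
o=np.zeros((600,800,3),np.uint8)
o[:,:480]=panel(I["side"],"side",(255,165,80,100),6,[]);o[:400,484:796]=panel(I["top"],"top",(255,130,78,100),4,[])
cv2.imwrite("pics/c7.png",o)
E
```

```text
[-0.221  0.056 -3.178  0.1    0.58   0.004] [0.506 0.087 0.291]
```

View pics/c7.png

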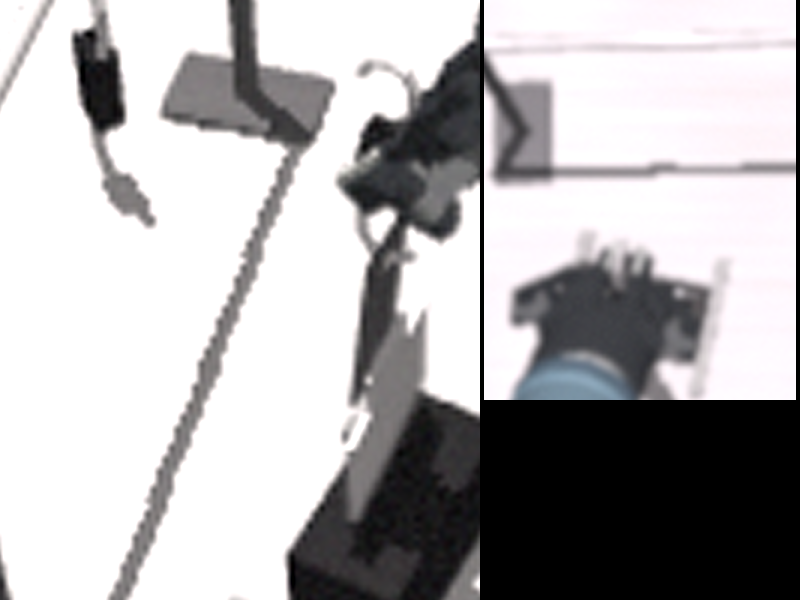

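Side view: the scraper hangs on the hook's lower bend at about (321,207), and its blade is at the holder's top, at or just above the slot. I'll raise it more for margin, then carry it to the rail.

>>> {"method": "servo_tool", "body": {"slide": [[0,0,2],[0,0,5],[0,0,9],[0,0,13],[0,0,16],[0,0,18],[0,0,18],[0,0,18],[0,0,18],[0,0,18]], "turn": [[0,0,0],[0,0,0],[0,0,0],[0,0,0],[0,0,0],[0,0,0],[0,0,0],[0,0,0],[0,0,0],[0,0,0]], "grip": [255,255,255,255,255,255,255,255,255,255]}}

```text
time_s: 14.9
tool_pos: [0.5175, 0.0844, 0.2936]
eef_rot: [0.942, -0.088, 0.324, 0.03]
force: [0.7, 0.4, -2.8]
grip_width: 0.0113
grasp_force: 46.4
```

```bash
cat > tg.py <<'E'
from h import *
np.set_printoptions(precision=2,suppress=True)
g,R=grasp();s=r.sense();Rt=tool(.036,TL)[1];c=Ro.from_matrix(R);y=.02
for nm,p in(("pre-high",(.615,y,.309)),("pre",(.615,y,.2785)),("over",(.6641,y,.2785)),("hung",(.6641,y,.2608))):
    print(nm,(np.array(p)+Rt.apply([0,0,.019])-s["tool_pos"])*1e3,(Rt*c.inv()).as_rotvec(degrees=True))
print(s["force"],s["time_s"],g)
E
python3 tg.py
```

```text
pre-high [109.14 -63.95   0.47] [-0.01 -0.05 12.76]
pre [109.14 -63.95 -30.03] [-0.01 -0.05 12.76]
over [158.24 -63.95 -30.03] [-0.01 -0.05 12.76]
hung [158.24 -63.95 -47.73] [-0.01 -0.05 12.76]
[ 0.67  0.37 -2.76] 14.9 [0.51 0.09 0.31]
```

>>> {"method": "servo_tool", "body": {"slide": [[1.5,0,0],[5,-1,0],[11,-3,0],[19,-7,0],[29,-12,0],[40,-18,0],[51,-25,0],[62,-32,0],[73,-39,0],[83,-46,0],[92,-52,0],[99,-57,0]], "turn": [[0,0,0],[0,0,0],[0,0,1],[0,0,2],[0,0,3],[0,0,4.5],[0,0,6],[0,0,7.5],[0,0,9],[0,0,10.5],[0,0,11.5],[0,0,12.3]], "grip": [255,255,255,255,255,255,255,255,255,255,255,255]}}

```text
time_s: 16.1
tool_pos: [0.6175, 0.0264, 0.2936]
eef_rot: [0.946, 0.013, 0.325, -0.004]
force: [-0.3, -0.2, -2.5]
grip_width: 0.011
grasp_force: 46.4
```

>>> {"method": "servo_tool", "body": {"slide": [[5,-4,0],[8,-6,0],[9.5,-7,-1],[10,-7,-4],[10,-7,-9],[10,-7,-15],[10,-7,-21],[10,-7,-26],[10,-7,-29],[10,-7,-30],[10,-7,-30],[10,-7,-30]], "turn": [[0,0,0.3],[0,0,0.5],[0,0,0.5],[0,0,0.5],[0,0,0.5],[0,0,0.5],[0,0,0.5],[0,0,0.5],[0,0,0.5],[0,0,0.5],[0,0,0.5],[0,0,0.5]], "grip": [255,255,255,255,255,255,255,255,255,255,255,255]}}

```text
time_s: 17.3
tool_pos: [0.6268, 0.0203, 0.2641]
eef_rot: [0.945, 0.017, 0.326, -0.006]
force: [0.8, 0.0, -2.3]
grip_width: 0.0116
grasp_force: 46.4
```

```bash
python3 tg.py
```

```text
pre-high [-0.15  0.09 29.89] [-0.01  0.   -0.03]
pre [-0.15  0.09 -0.61] [-0.01  0.   -0.03]
over [48.95  0.09 -0.61] [-0.01  0.   -0.03]
hung [ 48.95   0.09 -18.31] [-0.01  0.   -0.03]
[ 0.81  0.03 -2.29] 17.3 [0.62 0.02 0.28]
```

>>> {"method": "servo_tool", "body": {"slide": [[1,0,-0.6],[4,0,-0.6],[9,0,-0.6],[15,0,-0.6],[21,0,-0.6],[27,0,-0.6],[33,0,-0.6],[39,0,-0.6],[44,0,-0.6],[47,0,-0.6],[48.5,0,-0.6],[49,0,-0.6]], "turn": [[0,0,0],[0,0,0],[0,0,0],[0,0,0],[0,0,0],[0,0,0],[0,0,0],[0,0,0],[0,0,0],[0,0,0],[0,0,0],[0,0,0]], "grip": [255,255,255,255,255,255,255,255,255,255,255,255]}}

```text
time_s: 18.5
tool_pos: [0.6757, 0.0204, 0.2631]
eef_rot: [0.945, 0.017, 0.325, -0.006]
force: [-1.1, 0.8, -3.0]
grip_width: 0.0112
grasp_force: 46.4
```

```bash
python3 f.py
```

```text
[-0.019 -0.049 -2.678 -0.038  0.581 -0.033] [0.664 0.02  0.278]
```

Lowering onto the rail until the rail takes the load.

>>> {"method": "servo_tool", "body": {"slide": [[0,0,-1.5],[0,0,-4],[0,0,-7],[0,0,-10],[0,0,-12.5],[0,0,-14.5],[0,0,-16],[0,0,-17],[0,0,-17],[0,0,-17]], "turn": [[0,0,0],[0,0,0],[0,0,0],[0,0,0],[0,0,0],[0,0,0],[0,0,0],[0,0,0],[0,0,0],[0,0,0]], "grip": [255,255,255,255,255,255,255,255,255,255]}}

```text
time_s: 19.7
tool_pos: [0.6757, 0.0204, 0.2463]
eef_rot: [0.945, 0.017, 0.325, -0.006]
force: [-0.1, -0.1, -2.5]
grip_width: 0.0113
grasp_force: 46.4
```

```bash
python3 f.py
```

```text
[ 0.649 -0.127 -3.231 -0.009  0.562  0.005] [0.664 0.02  0.261]
```

>>> {"method": "servo_tool", "body": {"slide": [[0,0,-0.4],[0,0,-0.8],[0,0,-1.2],[0,0,-1.2]], "turn": [[0,0,0],[0,0,0],[0,0,0],[0,0,0]], "grip": [255,255,255,255]}}

```text
time_s: 20.3
tool_pos: [0.676, 0.0203, 0.2457]
eef_rot: [0.945, 0.017, 0.326, -0.006]
force: [-1.8, -0.2, 1.0]
grip_width: 0.0113
grasp_force: 46.8
```

```bash
python3 f.py
```

```text
[-1.339  0.333  1.357  0.025  0.274  0.009] [0.664 0.02  0.261]
```

The rail now carries the load. I'll ease off slightly and open, then check before withdrawing.

>>> {"method": "servo_tool", "body": {"slide": [[0,0,0.3],[0,0,0.4],[0,0,0.4],[0,0,0.4],[0,0,0.4],[0,0,0.4],[0,0,0.4],[0,0,0.4]], "turn": [[0,0,0],[0,0,0],[0,0,0],[0,0,0],[0,0,0],[0,0,0],[0,0,0],[0,0,0]], "grip": [255,255,215,200,180,150,130,120]}}

```text
time_s: 21.3
tool_pos: [0.6756, 0.0204, 0.2454]
eef_rot: [0.945, 0.017, 0.325, -0.006]
force: [0.0, 0.3, -0.1]
grip_width: 0.0454
grasp_force: 0.0
```

>>> {"method": "servo_tool", "body": {"slide": [[0,0,0],[0,0,0],[0,0,0],[-3,0,4],[-9,-0.3,12],[-18,-0.7,23],[-30,-1,39],[-44,-1.6,56],[-60,-2,75],[-78,-2,90],[-95,-2,100],[-105,-2,105]], "turn": [[0,0,0],[0,0,0],[0,0,0],[0,0,0],[0,0,0],[0,0,0],[0,0,0],[0,0,0],[0,0,0],[0,0,0],[0,0,0],[0,0,0]], "grip": [120,120,120,120,120,120,120,120,120,120,120,120]}}

```text
time_s: 22.5
tool_pos: [0.5695, 0.0184, 0.3531]
eef_rot: [0.945, 0.017, 0.327, -0.005]
force: [-0.1, 0.0, -0.4]
grip_width: 0.0449
grasp_force: 0.0
```

>>> {"method": "servo_tool", "body": {"slide": [[-10,-10,5],[-30,-30,10],[-60,-60,10],[-90,-90,10],[-110,-110,10],[-115,-115,10],[-115,-115,10],[-115,-115,10],[-115,-115,10],[-115,-115,10]], "turn": [[0,0,0],[0,0,0],[0,0,0],[0,0,0],[0,0,0],[0,0,0],[0,0,0],[0,0,0],[0,0,0],[0,0,0]], "grip": [120,120,120,120,120,120,120,120,120,120]}}

```text
time_s: 23.5
tool_pos: [0.4561, -0.0954, 0.3603]
eef_rot: [0.945, 0.018, 0.325, -0.007]
force: [-0.2, -0.4, 0.2]
grip_width: 0.0452
grasp_force: 0.0
```

Run:
```python
from h import *
A=avg("side",3);C=[]
for _ in range(20): C.append(r.camera("side").astype(float))
B=avg("side",3);d=np.abs(np.array(C)-C[0]).mean(3)[:,110:260,230:330]
print("max motion diff",[round(float(np.sort(k.ravel())[-30:].mean()),1) for k in d])
o=np.zeros((600,800,3),np.uint8)
o[:,:480]=panel(B,"side",(235,115,80,100),6,[]);o[:400,484:796]=panel(avg("top",2),"top",(255,130,78,100),4,[])
cv2.imwrite("pics/c8.png",o)
s=r.sense();print(s["time_s"],s["force"])
```

```text
max motion diff [0.0, 12.3, 13.1, 13.2, 12.1, 12.3, 11.8, 12.4, 12.4, 12.1, 12.9, 11.5, 12.3, 12.3, 12.1, 12.6, 12.1, 12.6, 12.9, 12.2]
24.9 [-0.24184488 -0.25219418 -0.01792545]
```

View pics/c8.png

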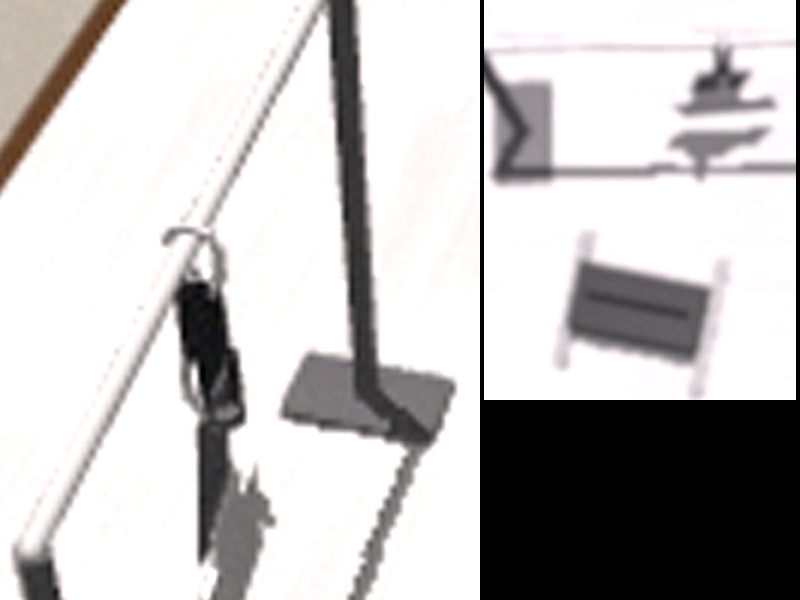

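The picture shows the hook over the rail at about (267,155) with the scraper hanging from its lower bend at about (272,184). The holder is empty, nothing is moving (image differences are at noise level), and the robot is clear, so I'm handing in.

```bash
python3 -c "
from bench import r
print(r.close_job())"
```

```text
the job is handed in; nothing more can be done
None
```

The small scraper is out of its holder and hangs still on the rail by the small S-hook, the gripper is clear, the highest wrist force I read was about 3 N, the bottle, tumbler and tape roll were not approached, and I handed the job in at about 25 s (no verdict was returned).

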